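# Bar the balance stone back into its damping tray

## Robot

A 7-joint arm with a two-finger parallel gripper is mounted at the origin on a cart in front of the work surface, level with it; the furniture and walls round the work are solid. World frame = base frame: x ahead of the robot, y to its left, z up, the work surface at z = 0. Lengths are in m, angles in rad, forces in N, time in s.
With the tool pointing down it reaches from about 0.35 to 0.9 m from the base axis. Payload 19.9 kg.
Tool frame: the origin (TCP) lies on the centre line of the jaws, within the pads' length; the fingertips stand 14 mm ahead of it and the grasp point (between the pads) lies 5 mm behind it; z points along the fingers, y is the line along which they close (so a half turn about z gives the same grasp; the last joint's range is limited). The gripper opens to 94 mm and grips with 3 to 60 N. Pads are 16 mm wide; open, the fingers measure 119 mm over their backs; the gripper's body (75 mm by 177 mm) begins 78 mm behind the grasp point.
Start: joints at [-1.208, 0.417, -0.01, 1.614, 0.005, 1.111, -0.053], TCP at [0.246, 0.575, 0.219] pointing down, gripper open.
Joint ranges: [-2.81, 2.81], [-0.39, 2.02], [-1.27, 1.25], [0.06, 2.57], [-1.19, 4.33], [0.19, 2], [-2.82, 2.82]. Speed limits (rad/s): [1.89, 1.89, 2.39, 2.39, 3.01, 3.01, 3.01].

## Interface

Orientations are given as [roll, pitch, yaw] about the fixed x, y, z axes, in that order (R = Rz(yaw) Ry(pitch) Rx(roll)).
In Python, from cell import bot gives the robot as it stands.
- The arm moves only by the shell command python3 -m handwheel 'ROWS'. ROWS is JSON, one flat list of numbers, 7 for each row, row after row: the shift along the tool's x, y, z in units of 0.03 m (1.0 is 0.03 m), then the turn, a rotation vector about the tool's x, y, z in units of 6 degrees (1.0 is 6 degrees), then the opening, from 0 (shut) to 1 (fully open). In form: [tx, ty, tz, ax, ay, az, grip, tx, ty, tz, ax, ay, az, grip, ...]. A call has exactly 10 rows; each row shifts and turns the commanded pose from where the row before left it, along the tool's axes as they then stand; what a row does not reach is not made up. A row lasts 1/10 s, in which the tool goes at most 50 mm and 8.59 degrees, less where a joint would pass 70% of its speed; a pose out of reach is approached as far as the arm can. A call with a number of a shift or a turn outside -1 to 1 is refused whole. A call with a gripper value outside its range is refused whole. The fingers move at their own pace and stop on an object; the grip force is fixed at half the most. Time passes only in rows, so rows that do not move let the fingers close, or fill a call up. It gives the time, the measured TCP pose, the force, the opening and the grip force at its end, in the units of the state.
- bot.observe(): the state, without advancing time (a new reading comes with each control period).
- bot.capture(name): name is "side" or "top"; returns a dict with "pixels" (420x560x3 uint8, blue, green, red), "fx", "fy", "cx", "cy" (pixels), "origin" and "attitude" of the camera in the world. Camera axes: x right, y down, z forward; pixel columns grow to the right and rows downward; lengths in m; the calibration is good to about 2 mm. A picture is of the moment at which its call begins. There is no depth.
- bot.finish_job(): hands the job in; it is judged then, once.
The state is a dict: "clock": time; "joint_pos": joint angles; "qd": joint speeds; "effort": joint torques, N m; "ee_pos": TCP position; "ee_rot": TCP orientation; "ft_force": force on the tool from outside, world axes, zero at the start; "moment": the same for the moment, N m; "grip_width": opening from 0.0 (shut) to 1.0 (fully open); "grip_force": force on a finger pad.
Only numpy, scipy, OpenCV 4.12 (cv2) and the standard library are available. Lean on these libraries where they do the work, as an engineer would, in place of code of your own. Each camera call takes 0.05 s, during which the arm holds its last target. There are 200 camera calls.

## Task

The laboratory balance on its heavy stone slab has been knocked forward, so that its two front feet stand on the worktop in front of the low lip of its damping tray. Using the pry bar over the roller of the fulcrum block, slide the bar's toe under the slab's front edge up to the step, lever the front up just enough to clear the lip (keep the balance within about 5 degrees of level) and, still holding it up, push the slab back with the bar until you gently feel it meet the rubber bumper. Then let it down softly so that all four feet stand in the tray, draw the bar out and lay it back across the roller, clear of the slab; touch the slab and the balance with nothing but the bar and leave the other things where they are.

Things in the scene. Friction and masses are not known exactly. Their poses are not given: they have to be found in the camera images.
- tray: Damping tray: shallow aluminium tray fixed on the worktop. Origin: centre of its underside; +x to its back (bumper side, away from the bar), z up. Floor 2 mm thick, 144 mm (x) by 176 mm (y) inside. The slab is home when all its feet stand on the floor: its origin is then 2 mm up and within 2 mm of the tray's in x, at +2 mm when it is against the bumper.
- tray_lip (a point): Middle of the top of the tray's front lip, at (-74, 0, 6) mm in the tray's frame. The lip is 4 mm thick and stands 6 mm above the worktop; the two side lips are the same, inner faces at y = +-88 mm.
- bumper: Black rubber strip across the tray's back, fixed, 184 x 10 x 18 mm. Origin: middle of the foot of its front face, 72 mm behind the tray's centre; axes as the tray. The slab's rear feet meet it. A firm stop: pushing on past it builds up 3 N or more per mm, so stop when the push rises some 5 N above the steady sliding drag.
- stone: Grey stone slab with a white balance fixed on it, loose, 3.2 to 4.6 kg. Slab 160 (x) by 190 (y) by 30 mm, underside 22 mm above the soles of four round feet (16 mm across, at x +-62, y +-72 mm). Origin: under its middle on the plane of the soles; +x to its back, z up. At the start rear feet in the tray, front feet before the lip, 25 to 31 mm short of home, within 0.02 rad of the tray's yaw.
- stone_front (a point): Middle of the slab's lower front edge, at (-80, 0, 22) mm in the stone's frame; 22 mm above the worktop at the start, 24 mm when home. The front feet clear the lip when it is higher than about 29 mm; 30 to 33 mm is right, 38 mm is tipped too far.
- stone_rear (a point): Middle of the slab's lower rear edge, at (80, 0, 22) mm in the stone's frame. With its front held up, the slab slides back on its rear feet against a drag of 5 to 16 N at the hand. Pushed off its middle line it turns a little (up to 0.06 rad), one rear foot meets the bumper first, and it squares up on pushing on gently; it is square when its x lies along the tray's.
- fulcrum: Fulcrum block: loose dark steel block on a rubber sole, 0.9 kg, 38 mm (x) by 86 mm (y), two 27 mm high cheeks carrying a steel roller. Origin: centre of its underside; y along the roller. The roller's axis is 30 to 38 mm in front of the slab's front edge; the block stays put under load.
- roller_top (a point): Middle of the top of the roller, 26 mm above the worktop. The roller is 18 mm in diameter and 64 mm long, its axis 17 mm above the worktop; it turns freely, so that a loaded bar can be pushed along over it.
- bar: Steel pry bar with black handle, loose, 0.42 kg, 234 mm long, lying over the roller, handle end on the worktop, toe towards the slab. Origin: on its flat underside below the step; +x to the toe, z out of its upper face. Steel part 24 mm wide, 13 mm thick (x -118 to 0 mm). The slab is up by the right amount when the bar lies about level over the roller.
- bar_grip (a point): Where to take the bar: middle of its handle, at (-160, 0, 8) mm in the bar's frame; pinch its 28 mm width from above. The bar slips a little in the fingers and the step draws off the slab while levering: when pushing, the hand may have to go 10 to 20 mm farther than the slab.
- bar_handle (a point): Front end of the black handle, on its centre line, at (-114, 0, 8) mm in the bar's frame. The handle is 28 mm wide, 22 mm thick (z -3 to 19 mm) and ends at x = -220 mm, where its lower edge rests on the worktop when the bar lies over the roller.
- bar_step (a point): Foot of the step, on top of the toe at its root, at (0, 0, 5) mm in the bar's frame. The step, 8 mm high, faces the toe and pushes on the slab's front face.
- bar_toe (a point): Tip of the toe, half-way up, at (14, 0, 2.5) mm in the bar's frame. The toe is a tongue 14 mm long, 28 mm wide, 5 mm thick. At the start it is higher than the slab's underside and 5 to 25 mm short of its edge: first raise the handle (bar pitched 0.33 to 0.45 rad toe down over the roller) so that it can go under.
- beaker: Bystander: small glass beaker, 45 mm wide, 58 mm tall. Origin: centre of its underside.
- cap_bin: Bystander: plastic cup with cotton balls, 56 mm wide, 50 mm tall. Origin: centre of its underside.
- tall_vial: Bystander: glass measuring cylinder, 26 mm wide, 118 mm tall. Origin: centre of its underside.
- coverslip_box: Bystander: small box of cover glasses, 31 x 31 x 20 mm. Origin: centre of its underside.
- oil_bottle: Bystander: small cream bottle, 25 mm wide, 52 mm tall. Origin: centre of its underside.
- marker: Bystander: pen lying on the worktop, 118 mm long, 12 mm thick. Origin: centre of its underside.
- tweezers: Bystander: steel tweezers lying on the worktop, 124 mm long. Origin: centre of their underside.

How it is judged:
By the outcome, as a careful person would: the job done as asked, in the order asked, and still so for the second after the job is handed in, with the robot touching nothing.
It also fails if it takes over 59 s, if anything falls off the work surface, if the arm or the gripper's body presses on something with over 40 N, if the wrist force passes 120 N, or if a joint passes its speed limit or range.

## Working session

There is one attempt and no reset: what is moved stays moved. The work goes in short steps, Python scripts to look and compute and a shell command to move; the robot and the scene stay as the last step left them, time stands still between calls to the robot, and variables do not carry over. Pictures are saved under pics/ and viewed, at most 11 in all, crops included, and the job is handed in when it is done.

```bash
ls; mkdir -p pics
python3 - <<'E'
from cell import bot
import cv2,json,numpy as np
for n in("side","top"):
    c=bot.capture(n); cv2.imwrite(f"pics/{n}0.png",c["pixels"]); print(n,{k:np.round(v,4).tolist() for k,v in c.items() if k!="pixels"})
print({k:np.round(v,4).tolist() for k,v in bot.observe().items()})
E
```

```text
pics
side {'fx': 399.8032, 'fy': 399.8032, 'cx': 283.5816, 'cy': 210.2323, 'origin': [0.2081, -0.6739, 0.5037], 'attitude': [-2.0438, -0.0111, -0.3805]}
top {'fx': 488.1885, 'fy': 488.1885, 'cx': 276.0876, 'cy': 210.2287, 'origin': [0.3484, 0.1093, 1.405], 'attitude': [-3.0128, -0.0187, -1.5417]}
{'clock': 0.1, 'joint_pos': [-1.2085, 0.4179, -0.0103, 1.6141, 0.0047, 1.1107, -0.053], 'qd': [-0.0008, -0.0018, 0.001, -0.0025, 0.0005, 0.0006, -0.0006], 'effort': [0.0005, -85.2571, 0.6399, -42.6694, -0.0489, 0.0164, 0.0001], 'ee_pos': [0.2454, 0.5744, 0.2189], 'ee_rot': [-3.1405, 0.0001, 2.7379], 'ft_force': [-0.4547, -0.4198, 0.0686], 'moment': [-0.0004, 0.0073, -0.0016], 'grip_force': 0.0, 'grip_width': 0.9984}
```

View pics/side0.png

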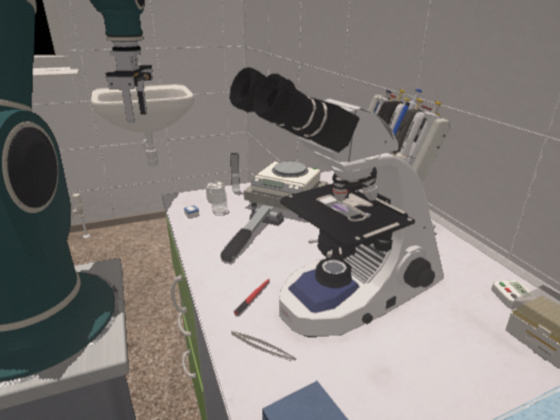

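View pics/top0.png

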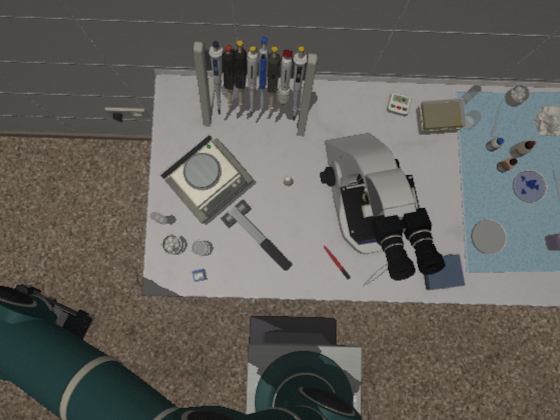

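The top view shows the slab near (208,180), the fulcrum at about (235,213), and the bar running from there to about (288,265). The side view shows the same, with the bar at about (225,255) to (275,210). I'll enlarge both.

```bash
cat > h.py <<'E'
import numpy as np,cv2
from scipy.spatial.transform import Rotation as R
from cell import bot
def ray(c,u,v):
    d=R.from_euler('xyz',c['attitude']).apply([(u-c['cx'])/c['fx'],(v-c['cy'])/c['fy'],1.]);return np.array(c['origin']),d
def atz(c,u,v,z):
    o,d=ray(c,u,v);return o+d*(z-o[2])/d[2]
def proj(c,p):
    q=R.from_euler('xyz',c['attitude']).inv().apply(np.array(p)-c['origin']);return np.array([c['fx']*q[...,0]/q[...,2]+c['cx'],c['fy']*q[...,1]/q[...,2]+c['cy']]).T
def crop(c,x0,y0,w,h,s,name):
    cv2.imwrite(name,cv2.resize(c['pixels'][y0:y0+h,x0:x0+w],None,fx=s,fy=s,interpolation=cv2.INTER_CUBIC))
def both(a,b,n):
    cv2.imwrite(n,np.hstack([cv2.copyMakeBorder(i,0,600-i.shape[0],0,0,cv2.BORDER_CONSTANT) for i in(a,b)]))
E
python3 - <<'E'
from h import *
crop(bot.capture("top"),155,130,150,150,4,"pics/t1.png")
crop(bot.capture("side"),205,140,130,130,4.5,"pics/s1.png")
E
```

```text
(no output)
```

View pics/t1.png

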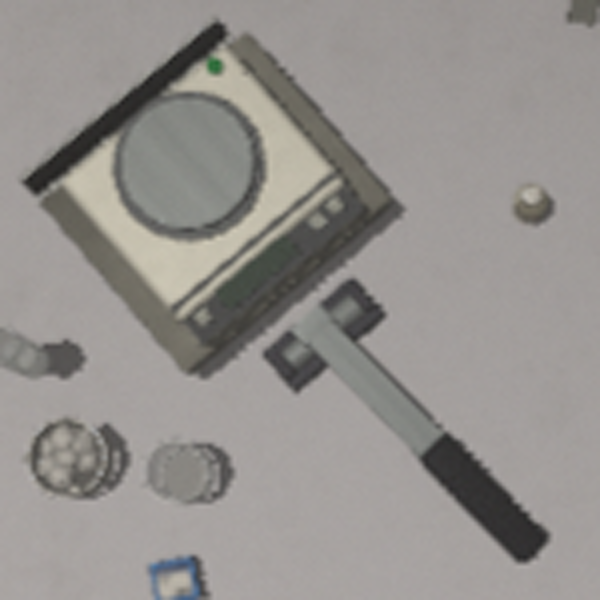

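View pics/s1.png

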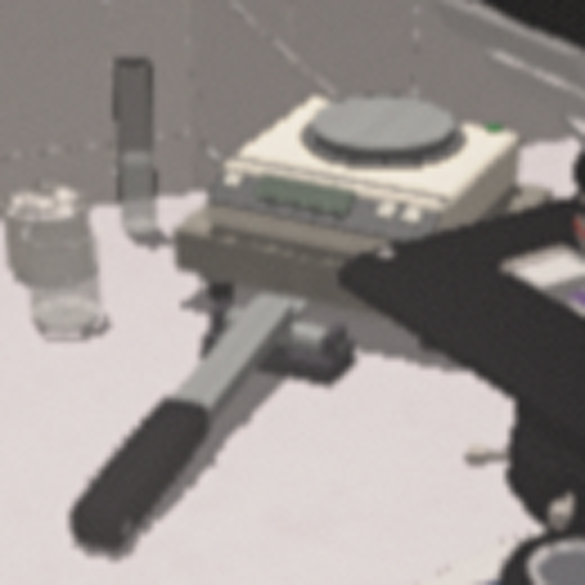

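The top crop shows these features:
- Bumper from (30,187) to (222,30).
- Slab front corners at (403,208) and (195,375).
- Fulcrum corners at (350,278), (385,312), (298,392) and (263,352).
- Bar handle from about (438,445) to (537,550).

Run:
```python
from h import *
c=bot.capture("top"); s=bot.capture("side")
T=lambda u,v,z:1000*atz(c,155+(u+.5)/4-.5,130+(v+.5)/4-.5,z/1000)
S=lambda u,v,z:1000*atz(s,205+(u+.5)/4.5-.5,140+(v+.5)/4.5-.5,z/1000)
P=dict(bumpL=(32,187,18),bumpR=(222,31,18),bFL=(38,193,18),bFR=(229,39,18),slabFR=(403,208,52),slabFL=(192,375,52),f1=(350,278,27),f2=(385,312,27),f3=(298,392,27),f4=(263,352,27),
hfL=(422,457,34),hfR=(455,433,34),heL=(525,562,22),heR=(548,538,22),stL=(300,330,41),stR=(330,308,41))
W={k:T(*v) for k,v in P.items()}
for k,v in W.items(): print(k,v[:2].round(1))
yaw=lambda a,b:np.degrees(np.arctan2(*(W[b]-W[a])[[1,0]]))
print("bumper dir",yaw('bumpR','bumpL'),yaw('bFR','bFL'),"slab",yaw('slabFR','slabFL'),"ful",yaw('f1','f4'),yaw('f2','f3'))
h1=(W['hfL']+W['hfR'])/2;h2=(W['heL']+W['heR'])/2;s1=(W['stL']+W['stR'])/2
print("fulc c",sum(W[f'f{i}'] for i in(1,2,3,4))/4,"hf",h1,"he",h2,np.linalg.norm(h1-h2),"baryaw",np.degrees(np.arctan2(*(h1-h2)[[1,0]])),np.degrees(np.arctan2(*(s1-h2)[[1,0]])))
print("slab front mid",(W['slabFR']+W['slabFL'])/2, "len",np.linalg.norm(W['slabFR']-W['slabFL']),"bump front mid",(W['bFL']+W['bFR'])/2,np.linalg.norm(W['bFR']-W['bFL']))
# side-view checks
for k,v in dict(slabFL=(177,240,52),bar_hfL=(163,400,34),hfR=(208,415,34),heL=(72,520,22),heR=(130,535,22),stepL=(258,295,41),stepR=(300,305,41)).items(): print("side",k,S(*v)[:2].round(1))
```

```text
bumpL [616.7 418. ]
bumpR [736.7 287. ]
bFL [612.4 413.4]
bFR [730.9 281.6]
slabFR [603.6 149.7]
slabFL [481.1 292. ]
f1 [556.4 186.5]
f2 [532.8 160.7]
f3 [473.8 220.1]
f4 [501.5 246. ]
hfL [430.1 130.8]
hfR [447.7 108.2]
heL [359.2  56.2]
heR [376.5  40.4]
stL [516.3 219.4]
stR [532.5 198.9]
bumper dir 132.5006632237281 131.95155499500328 slab 130.73717744349727 ful 132.71509170631575 134.8017875152436
fulc c [516.11639857 203.31089215  27.        ] hf [438.8839148  119.52769636  34.        ] he [367.87108221  48.29745977  22.        ] 101.29446676339076 baryaw 45.087570678808355 45.78119886587463
slab front mid [542.35508459 220.87446057  52.        ] len 187.76954819184522 bump front mid [671.64684952 347.52613063  18.        ] 177.18294612170627
side slabFL [478.3 276.4]
side bar_hfL [424.  123.8]
side hfR [441.3 100.5]
side heL [355.9  47.8]
side heR [378.5  25.5]
side stepL [506.6 210.2]
side stepR [524.9 189.6]
```

```bash
python3 -m handwheel '[-0.87,-0.98,0,0,0,0,1,-0.87,-0.98,0,0,0,0,1,-0.87,-0.98,0,0,0,0,1,-0.87,-0.98,0,0,0,0,1,-0.87,-0.98,0,0,0,0,1,-0.87,-0.98,0,0,0,0,1,-0.87,-0.98,0,0,0,0,1,-0.87,-0.98,0,0,0,0,1,-0.87,-0.98,0,0,0,0,1,-0.87,-0.98,0,0,0,0,1]'
python3 -m handwheel '[-0.87,-0.98,0,0,0,0,1,-0.87,-0.98,0,0,0,0,1,-0.87,-0.98,0,0,0,0,1,0,0,0,0,0,1,1,0,0,0,0,0,1,1,0,0,0,0,0,1,1,0,0,0.3,0,0,1,1,0,0,0.5,0,0,1,1,0,0,0.5,0,0,1,1,0,0,0.5,0,0,1,1]'
python3 -m handwheel '[0,0,0,0,0,1,1,0,0,0,0,0,1,1,0,0,0,0,0,1,1,0,0,0,0,0,1,1,0,0,0,0,0,1,1,0,0,0.3,0,0,1,1,0,0,0.3,0,0,1,1,0,0,0.3,0,0,1,1,0,0,0,0,0,1,1,0,0,0,0,0,1,1]'
```

```text
clock: 1.3
ee_pos: [0.3703, 0.2003, 0.2197]
ee_rot: [3.141, 0.0, 2.738]
ft_force: [0.7, -0.1, 0.0]
grip_width: 0.999
grip_force: 0.0
clock: 2.3
ee_pos: [0.4074, 0.09, 0.1651]
ee_rot: [3.141, 0.0, 2.0]
ft_force: [0.3, 0.8, -0.3]
grip_width: 0.997
grip_force: 0.0
clock: 3.3
ee_pos: [0.4073, 0.0899, 0.1383]
ee_rot: [-3.142, 0.0, 0.953]
ft_force: [-0.0, 0.5, 1.1]
grip_width: 0.997
grip_force: 0.0
```

```bash
python3 -m handwheel '[0,0,0.8,0,0,1,1,0,0,0.8,0,0,0.57,1,0,0,0.8,0,0,0,1,0,0,0.2,0,0,0,1,0,0,0,0,1,0,1,0,0,0,0,0,0,1,0,0,0,0,0,0,1,0,0,0,0,0,0,1,0,0,0,0,0,0,1,0,0,0,0,0,0,1]'
python3 - <<'E'
from h import *
s=bot.capture("side");t=bot.capture("top")
a=cv2.resize(s['pixels'][140:290,200:300],None,fx=4,fy=4,interpolation=cv2.INTER_CUBIC)
b=cv2.resize(t['pixels'][190:290,205:305],None,fx=4,fy=4,interpolation=cv2.INTER_CUBIC)
both(a,b,"pics/g1.png")
o=bot.observe();p=np.array(o['ee_pos']);print(proj(s,p),proj(t,p))
E
```

```text
clock: 4.3
ee_pos: [0.4077, 0.0903, 0.0606]
ee_rot: [3.141, -0.104, 0.794]
ft_force: [-0.3, -0.3, -0.5]
grip_width: 1.001
grip_force: 0.0
[237.53444562 226.48529197] [274.53074077 251.98013565]
```

View pics/g1.png

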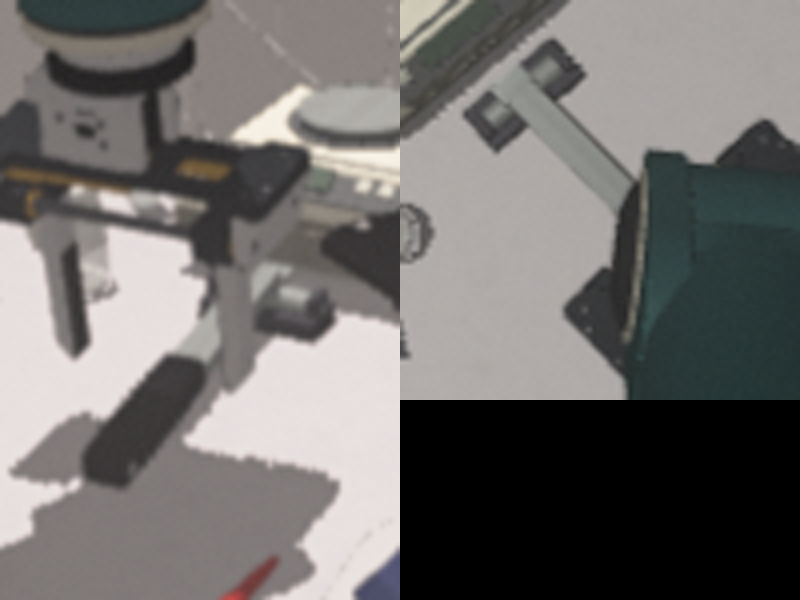

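The side crop shows the open jaws straddling the bar line. The handle runs from (110,470) to (190,365), and the right finger is level with the handle's front end. I'll refine the bar pose by fitting handle silhouettes in the two initial pictures.

```bash
cat >> h.py <<'E'
def hull(c,pts,s=4):
    m=np.zeros((420*s,560*s),np.uint8);q=proj(c,pts)
    cv2.fillConvexPoly(m,cv2.convexHull(np.round((q+.5)*s-.5).astype(np.int32)),1);return m
E
python3 - <<'E'
from h import *
from scipy.optimize import minimize
cs={n:bot.capture(n) for n in("top","side")}
box=dict(top=(255,235,295,275),side=(215,222,258,265)); obs={}
for n,(a,b,e,f) in box.items():
    im=cv2.resize(cv2.imread(f"pics/{n}0.png"),None,fx=4,fy=4,interpolation=cv2.INTER_LINEAR).max(2)
    m=np.zeros_like(im);m[b*4:f*4,a*4:e*4]=im[b*4:f*4,a*4:e*4]<75
    k,l,st,_=cv2.connectedComponentsWithStats(m);i=1+np.argmax(st[1:,4]);obs[n]=(l==i).astype(np.uint8);print(n,st[i]/4)
B=np.array([[x,y,z] for x in(-220,-114) for y in(-14,14) for z in(-3,19)])/1000
def pts(p,P=B): return R.from_euler('xyz',[0,p[3],p[2]]).apply(P)+[p[0]/1000,p[1]/1000,p[4]/1000]
def cost(p,names):
    r=0
    for n in names:
        m=hull(cs[n],pts(p));r+=(m^obs[n]).sum()/obs[n].sum()
    return r
x0=np.array([520,201,.79,-.105,26.])
sc=np.array([4,4,.02,0.03,2])
for names in(["top"],["side"],["top","side"]):
    k=3 if len(names)<2 else 5
    f=lambda u:cost(x0+np.r_[u,np.zeros(5-k)]*sc,names)
    r=minimize(f,np.zeros(k),method="Nelder-Mead",options=dict(initial_simplex=np.vstack([np.zeros(k),np.eye(k)*2])))
    p=x0+np.r_[r.x,np.zeros(5-k)]*sc; print(names,p.round(3),r.fun,"grip",pts(p,np.array([[-.16,0,.008]])).round(4))
E
```

```text
top [ 260.5   238.75   31.25   31.25 1380.25]
side [ 222.    230.     29.     31.25 1616.25]
['top'] [ 5.21127e+02  2.03756e+02  7.84000e-01 -1.05000e-01  2.60000e+01] 0.13801847491396485 grip [[0.4078 0.0908 0.0172]]
['side'] [ 5.23118e+02  2.12271e+02  7.96000e-01 -1.05000e-01  2.60000e+01] 0.5174013921113689 grip [[0.4112 0.098  0.0172]]
['top', 'side'] [ 5.22252e+02  2.05214e+02  7.81000e-01 -6.50000e-02  2.13790e+01] 0.6632980759815612 grip [[0.4085 0.0925 0.019 ]]
```

```bash
python3 -m handwheel '[0,0,0.5,0,0,0,1,-0.07,0,0.5,0,0,0,1,-0.07,0,0.4,0,0,0,1,0,0,0,0,0,0,0.6,0,0,0,0,0,0,0.4,0,0,0,0,0,0,0,0,0,0,0,0,0,0,0,0,0,0,0,0,0,0,0,0,0,0,0,0,0,0,0,0,0,0,0]'
```

```text
clock: 5.5
ee_pos: [0.4077, 0.0901, 0.0184]
ee_rot: [3.141, -0.105, 0.793]
ft_force: [0.2, 0.1, 0.4]
grip_width: 0.441
grip_force: 0.0
```

```bash
python3 -m handwheel '[0,0,0,0,0,0,0,0,0,0,0,0,0,0,0,0,0,0,0,0,0,0,0,0,0,0,0,0,0,0,0,0,0,0,0,0,0,0,0,0,0,0,0,0,0,0,0,0,0,0,0,0,0,0,0,0,0,0,0,0,0,0,0,0,0,0,0,0,0,0]'
```

```text
clock: 6.5
ee_pos: [0.4074, 0.0901, 0.0182]
ee_rot: [-3.142, -0.105, 0.793]
ft_force: [-3.2, 1.1, 3.1]
grip_width: 0.295
grip_force: 29.9
```

```bash
cat >> h.py <<'E'
def edge(c,im,A,B,z,sgn,w=8,n=25):
    # subpixel line between world pts A,B (mm) at height z mm: strongest gradient of sign sgn along outward normal
    a,b=proj(c,np.array([[*A,z],[*B,z]])/1000.);nn=np.array([(b-a)[1],-(b-a)[0]])/np.linalg.norm(b-a);t=np.arange(-w,w+.01,.25);P=[]
    for f in np.linspace(.12,.88,n):
        q=(a+(b-a)*f+t[:,None]*nn).astype(np.float32)
        v=cv2.GaussianBlur(cv2.remap(im,q[:,0].copy(),q[:,1].copy(),cv2.INTER_LINEAR).astype(float).reshape(1,-1),(9,1),0)[0]
        P.append(q[np.argmax(sgn*np.gradient(v))])
    W=np.array([atz(c,*p,z/1000)[:2]*1000 for p in P]).astype(np.float32)
    vx,vy,x,y=cv2.fitLine(W,cv2.DIST_HUBER,0,.01,.01).ravel();r=(W-[x,y])@np.array([-vy,vx]);return np.degrees(np.arctan2(vy,vx))%180,np.array([x,y]),np.std(r)
def tcp(th,d,gx=-160,gz=9): # along / height of TCP relative to roller axis foot, mm
    s,c=np.sin(th),np.cos(th);return np.array([9*s+(d+gx)*c+gz*s,17+9*c-(d+gx)*s+gz*c])
def plan(a,b,n):
    for i in range(n):
        t0,d0=np.array(a)+(np.array(b)-a)*i/n;t1,d1=np.array(a)+(np.array(b)-a)*(i+1)/n
        D=tcp(t1,d1)-tcp(t0,d0);s,c=np.sin(t0),np.cos(t0)
        print(np.round([(D[0]*c-D[1]*s)/30,0,(-D[0]*s-D[1]*c)/30,0,-np.degrees(t1-t0)/6],2).tolist())
E
python3 - <<'E'
from h import *
c=bot.capture("top");im=cv2.cvtColor(cv2.imread("pics/top0.png"),cv2.COLOR_BGR2GRAY)
for nm,A,B,z in(("bumper rear",(741,291),(622,422),18),("slab front",(603.6,149.7),(481,292),52),("slab right side",(603.6,149.7),(718,262),52),("slab left",(481,292),(560,363),52),("ful front",(532.8,160.7),(473.8,220.1),27),("bar side R",(533,205),(447,108),36)):
    print(nm,[edge(c,im,A,B,z,s,w=4) for s in(1,-1)])
plan((-.105,5),(.4,5),8)
E
```

```text
bumper rear [(np.float32(132.28351), array([667.02   , 357.15506], dtype=float32), np.float32(0.3151853)), (np.float32(132.83418), array([689.4706 , 351.36392], dtype=float32), np.float32(0.42771092))]
slab front [(np.float32(132.67905), array([537.5014, 217.4276], dtype=float32), np.float32(0.4429624)), (np.float32(131.63976), array([550.2651 , 223.32869], dtype=float32), np.float32(5.6608357))]
slab right side [(np.float32(42.406086), array([655.27374, 202.31384], dtype=float32), np.float32(0.57734174)), (np.float32(42.209934), array([663.6896 , 202.62071], dtype=float32), np.float32(0.4477875))]
slab left [(np.float32(42.01582), array([516.10565, 329.12323], dtype=float32), np.float32(0.5758872)), (np.float32(45.499783), array([522.689  , 323.62192], dtype=float32), np.float32(2.2478197))]
ful front [(np.float32(132.94757), array([498.13654, 193.2681 ], dtype=float32), np.float32(3.2362435)), (np.float32(138.41948), array([504.74197, 197.54167], dtype=float32), np.float32(5.4874716))]
bar side R [(np.float32(46.034046), array([487.70105, 153.90422], dtype=float32), np.float32(1.1236708)), (np.float32(45.957943), array([487.47836, 160.65643], dtype=float32), np.float32(0.33370215))]
[0.05, 0.0, -0.32, 0.0, -0.6]
[0.05, 0.0, -0.32, 0.0, -0.6]
[0.05, 0.0, -0.32, 0.0, -0.6]
[0.05, 0.0, -0.32, 0.0, -0.6]
[0.05, 0.0, -0.32, 0.0, -0.6]
[0.05, 0.0, -0.32, 0.0, -0.6]
[0.05, 0.0, -0.32, 0.0, -0.6]
[0.05, 0.0, -0.32, 0.0, -0.6]
```

```bash
python3 -m handwheel '[0.05,0,-0.32,0,-0.6,0,0,0.05,0,-0.32,0,-0.6,0,0,0.05,0,-0.32,0,-0.6,0,0,0.05,0,-0.32,0,-0.6,0,0,0.05,0,-0.32,0,-0.6,0,0,0.05,0,-0.32,0,-0.6,0,0,0.05,0,-0.32,0,-0.6,0,0,0.05,0,-0.32,0,-0.6,0,0,0,0,0,0,0,0,0,0,0,0,0,0,0,0]'
python3 -c "
from h import *
o=bot.observe();print(o['ee_pos'],o['ee_rot'],o['moment'])
s=bot.capture('side');crop(s,200,140,140,140,4.25,'pics/r1.png')"
```

```text
clock: 7.55
ee_pos: [0.4222, 0.1048, 0.092]
ee_rot: [3.141, 0.397, 0.793]
ft_force: [-0.4, 1.5, -2.2]
grip_width: 0.296
grip_force: 29.9
[0.42216397 0.10482389 0.09196041] [3.14119601 0.39679328 0.79315574] [ 1.00267769 -0.37810163  0.04145762]
```

View pics/r1.png

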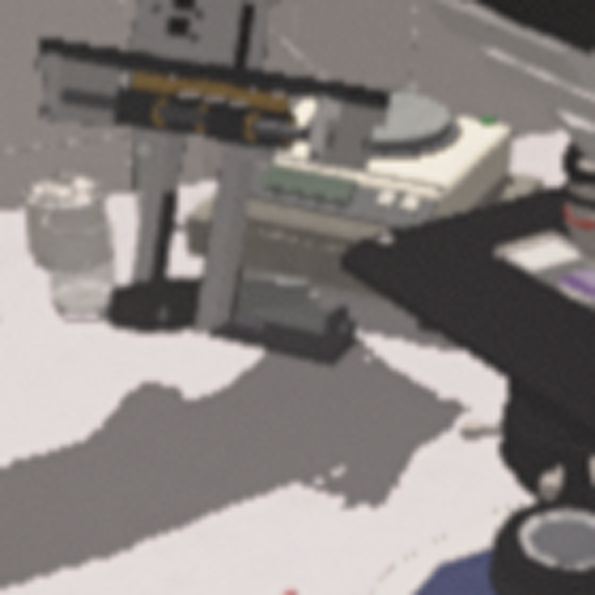

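Bar is pitched with the hand over the roller. Next I square the yaw to the slab and advance.

```bash
python3 -m handwheel '[0,-0.13,0,0.1,0,0.25,0,0,-0.12,0,0.1,0,0.25,0,0.1,0,0,0,0,0,0,0.1,0,0,0,0,0,0,0.1,0,0,0,0,0,0,0.1,0,0,0,0,0,0,0.1,0,0,0,0,0,0,0.05,0,0,0,0,0,0,0,0,0,0,0,0,0,0,0,0,0,0,0,0]'; python3 -c "
from h import *
o=bot.observe();print(o['ee_pos'],o['ee_rot'],o['moment'],o['ft_force'])"
```

```text
clock: 8.6
ee_pos: [0.428, 0.1202, 0.086]
ee_rot: [3.14, 0.398, 0.736]
ft_force: [0.5, 2.4, -1.0]
grip_width: 0.298
grip_force: 29.9
[0.42797478 0.12024281 0.08598857] [3.14040412 0.39796306 0.73630278] [ 0.96638237 -0.38120787  0.01140998] [ 0.53854595  2.39023614 -1.04337557]
```

```bash
python3 -m handwheel '[0.07,0,0,0,0,0,0,0.07,0,0,0,0,0,0,0.06,0,0,0,0,0,0,0,0,0,0,0,0,0,0,0,0,0,0,0,0,0,0,0,0,0,0,0,0,0,0,0,0,0,0,0,0,0,0,0,0,0,0,0,0,0,0,0,0,0,0,0,0,0,0,0]'; python3 -m handwheel '[0.07,0,0,0,0,0,0,0.06,0,0,0,0,0,0,0,0,0,0,0,0,0,0,0,0,0,0,0,0,0,0,0,0,0,0,0,0,0,0,0,0,0,0,0,0,0,0,0,0,0,0,0,0,0,0,0,0,0,0,0,0,0,0,0,0,0,0,0,0,0,0]'; python3 -c "
from h import *
o=bot.observe();print(o['ee_pos'],o['moment'],o['ft_force'])
s=bot.capture('side');t=bot.capture('top')
a=cv2.resize(s['pixels'][170:240,230:300],None,fx=5.5,fy=5.5,interpolation=cv2.INTER_CUBIC)
b=cv2.resize(t['pixels'][165:235,200:270],None,fx=5.5,fy=5.5,interpolation=cv2.INTER_CUBIC)
both(a,b,'pics/e1.png')"
```

```text
clock: 9.6
ee_pos: [0.432, 0.1239, 0.0837]
ee_rot: [3.14, 0.398, 0.736]
ft_force: [-0.1, 1.2, -1.2]
grip_width: 0.296
grip_force: 29.9
clock: 10.6
ee_pos: [0.4338, 0.1257, 0.082]
ee_rot: [3.141, 0.401, 0.736]
ft_force: [-5.9, -2.0, 0.6]
grip_width: 0.297
grip_force: 30.0
[0.43381634 0.12566397 0.0820275 ] [-0.12543077  1.07260077  0.07727709] [-5.86738363 -2.04972074  0.64253248]
```

View pics/e1.png

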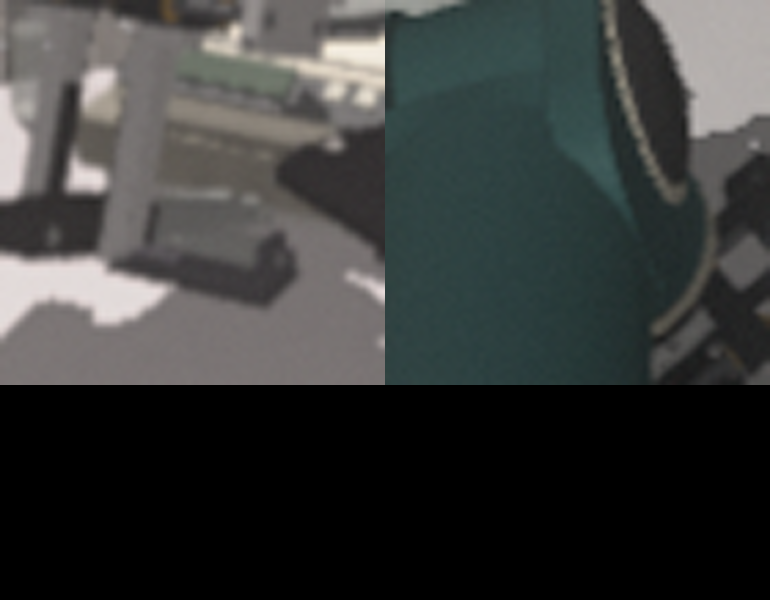

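Toe is under the slab and the step is touching, with about 6 N of contact force. The side crop shows the bar's step end at (155,235), low at the slab's shadowed front. Next I plan the levering.

```bash
python3 -c "
from h import *
plan((.4,29.5),(.2,32),5);print();plan((.2,32),(0,34),5);print(tcp(.2,32),tcp(0,34))"
```

```text
[-0.0, 0.0, 0.17, 0.0, 0.38]
[-0.0, 0.0, 0.17, 0.0, 0.38]
[-0.0, 0.0, 0.17, 0.0, 0.38]
[-0.0, 0.0, 0.17, 0.0, 0.38]
[-0.0, 0.0, 0.17, 0.0, 0.38]

[-0.01, 0.0, 0.17, 0.0, 0.38]
[-0.01, 0.0, 0.17, 0.0, 0.38]
[-0.01, 0.0, 0.17, 0.0, 0.38]
[-0.01, 0.0, 0.17, 0.0, 0.38]
[-0.01, 0.0, 0.17, 0.0, 0.38]
[-121.87247401   60.07087274] [-126.   35.]
```

```bash
python3 -m handwheel '[0,0,0.17,0,0.38,0,0,0,0,0.17,0,0.38,0,0,0,0,0.17,0,0.38,0,0,0,0,0.17,0,0.38,0,0,0,0,0.17,0,0.38,0,0,0,0,0.17,0,0.38,0,0,0,0,0,0,0,0,0,0,0,0,0,0,0,0,0,0,0,0,0,0,0,0,0,0,0,0,0,0]'
```

```text
clock: 11.7
ee_pos: [0.427, 0.1195, 0.0529]
ee_rot: [3.141, 0.163, 0.736]
ft_force: [-9.0, -4.9, 5.4]
grip_width: 0.292
grip_force: 30.0
```

```bash
python3 -m handwheel '[0,0,0.12,0,0.27,0,0,0,0,0.12,0,0.27,0,0,0,0,0.11,0,0.25,0,0,0,0,0.11,0,0.25,0,0,0,0,0.11,0,0.25,0,0,0,0,0.1,0,0.23,0,0,0,0,0,0,0,0,0,0,0,0,0,0,0,0,0,0,0,0,0,0,0,0,0,0,0,0,0,0]';python3 -c "
from h import *
o=bot.observe();print(o['ee_pos'],o['moment'],o['ft_force'])
"
```

```text
clock: 12.7
ee_pos: [0.4267, 0.119, 0.033]
ee_rot: [3.141, 0.001, 0.737]
ft_force: [-4.0, -1.2, 4.7]
grip_width: 0.292
grip_force: 30.0
[0.42665365 0.11904075 0.03299297] [-0.18021981  1.22958656  0.30623024] [-3.96611368 -1.20121132  4.74958348]
```

```bash
python3 -m handwheel '[0.06,0,0,0,0,0,0,0.06,0,0,0,0,0,0,0.06,0,0,0,0,0,0,0.06,0,0,0,0,0,0,0.06,0,0,0,0,0,0,0.06,0,0,0,0,0,0,0.06,0,0,0,0,0,0,0.06,0,0,0,0,0,0,0.06,0,0,0,0,0,0,0.06,0,0,0,0,0,0]';python3 -c "
from h import *
o=bot.observe();print(o['ee_pos'],o['moment'],o['ft_force'])
t=bot.capture('top');s=bot.capture('side')
a=cv2.resize(s['pixels'][150:240,230:330],None,fx=4,fy=4,interpolation=cv2.INTER_CUBIC)
b=cv2.resize(t['pixels'][130:235,155:255],None,fx=4,fy=4,interpolation=cv2.INTER_CUBIC)
both(a,b,'pics/p1.png')"
```

```text
clock: 13.7
ee_pos: [0.4384, 0.1301, 0.0326]
ee_rot: [-3.141, 0.004, 0.736]
ft_force: [-12.5, -7.9, 10.2]
grip_width: 0.295
grip_force: 30.0
[0.43841067 0.1301144  0.0325603 ] [-1.62443021  2.98798278  0.25432063] [-12.519185    -7.85574025  10.22688737]
```

View pics/p1.png

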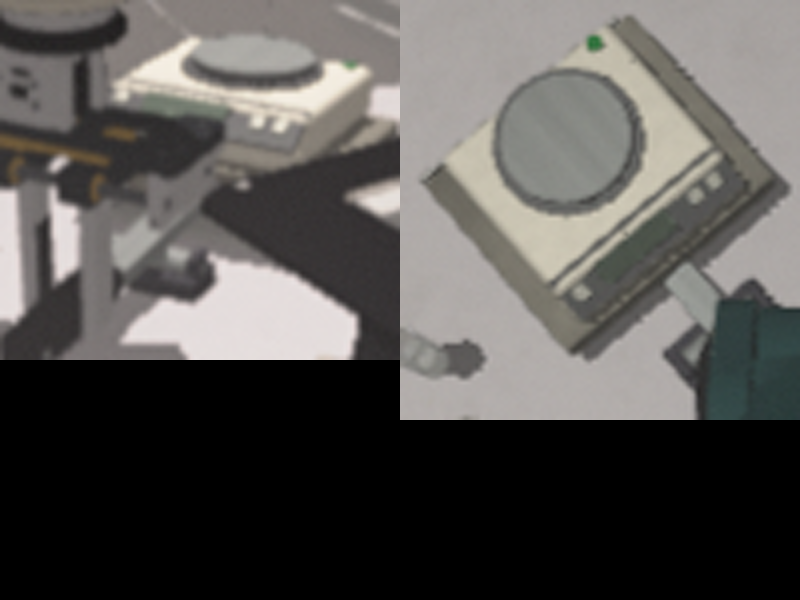

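The slab moved about 16 mm with the push, with a drag near 14 N, and it is still square. The top crop shows its front right corner at (390,186). I'll continue more slowly.

```bash
python3 -m handwheel '[0.04,0,0,0,0,0,0,0.04,0,0,0,0,0,0,0.04,0,0,0,0,0,0,0.04,0,0,0,0,0,0,0.04,0,0,0,0,0,0,0.04,0,0,0,0,0,0,0.04,0,0,0,0,0,0,0.04,0,0,0,0,0,0,0.03,0,0,0,0,0,0,0.02,0,0,0,0,0,0]';python3 -c "
from h import *
o=bot.observe();print(np.round([o['ee_pos'],o['moment'],o['ft_force']],4).tolist())
c=bot.capture('top');im=cv2.cvtColor(c['pixels'],cv2.COLOR_BGR2GRAY)
u=np.array([.740,.672])
im0=cv2.cvtColor(cv2.imread('pics/top0.png'),cv2.COLOR_BGR2GRAY)
for I,k,z in((im0,0,52),(im,15,61),(im,20,61),(im,25,61)):
  A,B=np.array([603.6,149.7])+u*k,np.array([481,292])+u*k
  M=(A+B)/2
  for sg in(1,): 
    for a,b in((A,A+.4*(B-A)),(A+.6*(B-A),B),(A,B)):
      an,p,sd=edge(c,I,a,b,z,sg,w=4); print(k,round(float(an),1),round(float(p@u),1),round(float(sd),2))
"
```

```text
clock: 14.8
ee_pos: [0.4468, 0.1378, 0.0327]
ee_rot: [-3.141, 0.003, 0.737]
ft_force: [-12.9, -6.9, 14.6]
grip_width: 0.292
grip_force: 30.0
[[0.4468, 0.1378, 0.0327], [-1.406, 3.0365, 0.3183], [-12.9056, -6.9074, 14.5559]]
0 133.0 544.2 0.5
0 132.2 543.5 0.55
0 132.7 543.9 0.44
15 133.1 570.6 0.55
15 133.8 569.6 0.45
15 132.7 569.7 3.66
20 133.6 570.5 0.65
20 133.9 569.4 0.5
20 132.6 570.4 3.97
25 133.2 570.7 0.58
25 133.8 569.2 0.53
25 132.5 570.4 3.91
```

```bash
python3 -m handwheel '[0.03,0,0,0,0,0,0,0.03,0,0,0,0,0,0,0.03,0,0,0,0,0,0,0.03,0,0,0,0,0,0,0.02,0,0,0,0,0,0,0.02,0,0,0,0,0,0,0,0,0,0,0,0,0,0,0,0,0,0,0,0,0,0,0,0,0,0,0,0,0,0,0,0,0,0]'
```

```text
clock: 15.85
ee_pos: [0.449, 0.14, 0.0323]
ee_rot: [-3.141, 0.006, 0.736]
ft_force: [-18.3, -12.0, 14.7]
grip_width: 0.298
grip_force: 30.0
```

```bash
python3 -m handwheel '[0.02,0,0,0,0,0,0,0.02,0,0,0,0,0,0,0.02,0,0,0,0,0,0,0.02,0,0,0,0,0,0,0,0,0,0,0,0,0,0,0,0,0,0,0,0,0,0,0,0,0,0,0,0,0,0,0,0,0,0,0,0,0,0,0,0,0,0,0,0,0,0,0,0]'
```

```text
clock: 16.85
ee_pos: [0.4498, 0.1408, 0.0319]
ee_rot: [-3.14, 0.009, 0.736]
ft_force: [-22.4, -16.2, 15.0]
grip_width: 0.296
grip_force: 30.0
```

```bash
python3 -m handwheel '[-0.02,0,0,0,0,0,0,-0.02,0,0,0,0,0,0,-0.01,0,0,0,0,0,0,0,0,0,0,0,0,0,0,0,0,0,0,0,0,0,0,0,0,0,0,0,0,0,0,0,0,0,0,0,0,0,0,0,0,0,0,0,0,0,0,0,0,0,0,0,0,0,0,0]'; python3 -c "
from h import *
c=bot.capture('top');im=cv2.cvtColor(c['pixels'],cv2.COLOR_BGR2GRAY);cv2.imwrite('pics/top_push.png',c['pixels'])
u=np.array([.740,.672]);k=27
A,B=np.array([603.6,149.7])+u*k,np.array([481,292])+u*k
for a,b in((A,A+.4*(B-A)),(A+.6*(B-A),B)):
      an,p,sd=edge(c,im,a,b,61,1,w=4); print(k,round(float(an),1),round(float(p@u),1),round(float(sd),2))
A,B=np.array((603.6,149.7))+u*k,np.array((718,262))+u*k
for s in (1,-1): print(edge(c,im,A,B,56,s,w=4))
"
```

```text
clock: 17.85
ee_pos: [0.4497, 0.1407, 0.0322]
ee_rot: [-3.141, 0.006, 0.736]
ft_force: [-17.1, -10.7, 12.9]
grip_width: 0.293
grip_force: 30.0
27 132.5 572.6 0.56
27 132.3 571.8 0.69
(np.float32(43.635426), array([684.6818 , 229.71423], dtype=float32), np.float32(0.6029164))
(np.float32(43.513985), array([695.4322 , 231.99617], dtype=float32), np.float32(0.62857395))
```

```bash
python3 - <<'E'
from h import *
c=bot.capture('top');u=np.array([.740,.672]);n=np.array([-.672,.740])
im0=cv2.cvtColor(cv2.imread('pics/top0.png'),cv2.COLOR_BGR2GRAY);im1=cv2.cvtColor(c['pixels'],cv2.COLOR_BGR2GRAY)
# profile along u through slab side strips (lateral -200+-88), as if at z=54: intensity vs s
for lat in(-287,-282,-119,-114):
  for nm,I in(("0",im0),("1",im1)):
    s=np.arange(540,770,4.);q=proj(c,np.c_[s[:,None]*u+lat*n,0*s+54]/1000).astype(np.float32)
    v=cv2.remap(I,q[:,0].copy(),q[:,1].copy(),cv2.INTER_LINEAR).ravel();print(lat,nm,' '.join(map(str,v)))
E
python3 - <<'E'
import cv2,numpy as np
a=cv2.imread('pics/top0.png')[125:230,150:250];b=cv2.imread('pics/top_push.png')[125:230,150:250]
cv2.imwrite('pics/cmp.png',cv2.resize(np.hstack([a,b]),None,fx=4,fy=4,interpolation=cv2.INTER_NEAREST))
E
```

```text
-287 0 157 126 88 81 67 94 103 104 104 105 105 106 107 106 105 103 104 105 107 108 106 106 108 109 107 106 105 105 105 106 106 106 106 104 105 104 106 106 107 108 107 106 104 104 115 149 153 154 148 153 152 152 151 150 149 146 145 136
-287 1 168 169 169 169 169 170 169 169 167 123 89 85 67 77 106 111 112 112 112 113 114 116 115 112 109 112 113 116 115 114 116 118 116 115 114 114 114 113 115 115 114 115 113 112 113 113 116 115 116 114 113 112 126 156 161 158 158 147
-282 0 158 133 88 78 65 92 103 104 105 104 105 106 105 105 102 102 102 102 106 105 104 105 107 107 109 106 104 104 105 104 103 106 104 104 103 105 107 107 107 108 108 106 106 108 117 137 112 93 75 105 137 151 151 150 150 149 149 150
-282 1 168 170 170 170 170 170 168 170 169 114 86 84 67 77 106 110 111 111 112 111 113 109 109 109 111 111 112 113 114 113 113 114 115 115 113 112 112 113 112 113 114 113 113 112 116 115 115 116 114 115 115 116 127 157 161 161 161 161
-119 0 161 126 84 78 76 104 109 113 115 116 116 113 111 109 109 111 111 112 110 110 110 110 110 110 111 110 110 109 110 108 105 104 103 101 99 99 98 98 96 98 97 97 97 98 128 117 51 43 45 103 154 158 156 158 157 159 157 158
-119 1 173 174 174 173 173 173 174 174 151 101 87 75 66 97 116 120 122 124 123 121 118 117 118 120 122 120 119 118 120 121 120 118 119 119 116 117 119 116 114 113 112 109 109 109 108 107 105 103 104 105 104 103 134 168 169 170 172 170
-114 0 162 127 86 79 74 106 110 112 114 114 113 110 110 109 109 109 110 110 111 110 111 111 110 110 110 110 109 107 108 106 105 104 103 100 97 98 98 98 97 97 96 94 93 94 113 92 44 42 45 106 149 156 157 159 159 159 159 159
-114 1 175 175 175 174 172 175 174 174 164 140 96 79 67 100 117 118 123 122 123 122 119 118 117 117 119 119 119 119 120 118 119 118 119 118 118 116 115 115 114 113 111 108 104 106 105 105 104 104 103 101 100 99 136 169 172 171 171 171
```

View pics/cmp.png

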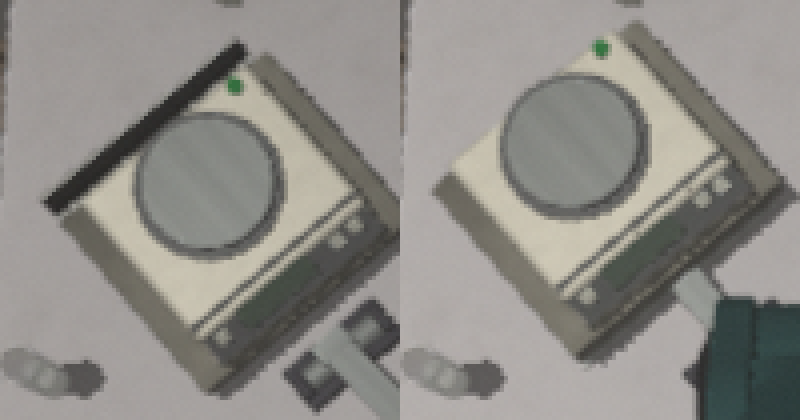

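The comparison shows the slab's rear edge has moved from short of the bumper to covering it fully, at s≈745 against the bumper rear at 746. The slab is square and home. Now I let it down.

```bash
python3 -c "
from h import *
plan((-.02,62),(.2,58.5),18)" | sed -n '1p;9p;18p'
```

```text
[0.0, 0.0, -0.04, 0.0, -0.12]
[0.0, 0.0, -0.04, 0.0, -0.12]
[0.0, 0.0, -0.04, 0.0, -0.12]
```

```bash
python3 -m handwheel '[0,0,-0.04,0,-0.12,0,0,0,0,-0.04,0,-0.12,0,0,0,0,-0.04,0,-0.12,0,0,0,0,-0.04,0,-0.12,0,0,0,0,-0.04,0,-0.12,0,0,0,0,-0.04,0,-0.12,0,0,0,0,-0.04,0,-0.12,0,0,0,0,-0.04,0,-0.12,0,0,0,0,-0.04,0,-0.12,0,0,0,0,-0.04,0,-0.12,0,0]'
python3 -m handwheel '[0,0,-0.04,0,-0.12,0,0,0,0,-0.04,0,-0.12,0,0,0,0,-0.04,0,-0.12,0,0,0,0,-0.04,0,-0.12,0,0,0,0,-0.04,0,-0.12,0,0,0,0,-0.04,0,-0.12,0,0,0,0,-0.04,0,-0.12,0,0,0,0,-0.04,0,-0.12,0,0,0,0,0,0,0,0,0,0,0,0,0,0,0,0]'
python3 -c "
from h import *
o=bot.observe();print(np.round([o['ee_pos'],o['moment'],o['ft_force']],4).tolist())"
```

```text
clock: 18.95
ee_pos: [0.4495, 0.1405, 0.0442]
ee_rot: [-3.14, 0.135, 0.736]
ft_force: [-20.5, -13.8, 10.9]
grip_width: 0.295
grip_force: 30.0
clock: 19.95
ee_pos: [0.4518, 0.1422, 0.0537]
ee_rot: [3.142, 0.233, 0.736]
ft_force: [-13.1, -9.5, 1.8]
grip_width: 0.296
grip_force: 30.0
[[0.4518, 0.1422, 0.0537], [-1.9665, 2.9977, 0.2195], [-13.1305, -9.4973, 1.7828]]
```

```bash
python3 -m handwheel '[-0.04,0,0,0,0,0,0,-0.04,0,0,0,0,0,0,-0.04,0,0,0,0,0,0,-0.04,0,0,0,0,0,0,-0.03,0,0,0,0,0,0,-0.03,0,0,0,0,0,0,0,0,0,0,0,0,0,0,0,0,0,0,0,0,0,0,0,0,0,0,0,0,0,0,0,0,0,0]'
python3 -c "
from h import *
o=bot.observe();print(np.round([o['ee_pos'],o['moment'],o['ft_force']],4).tolist())"
```

```text
clock: 20.95
ee_pos: [0.4494, 0.1397, 0.0559]
ee_rot: [3.141, 0.226, 0.737]
ft_force: [0.6, -0.6, -3.9]
grip_width: 0.292
grip_force: 29.9
[[0.4494, 0.1397, 0.0559], [0.0813, -0.043, -0.0278], [0.5937, -0.6487, -3.9001]]
```

```bash
python3 -m handwheel '[-0.1,0,0,0,0,0,0,-0.15,0,0,0,0,0,0,-0.2,0,0,0,0,0,0,-0.2,0,0,0,0,0,0,-0.2,0,0,0,0,0,0,-0.2,0,0,0,0,0,0,-0.2,0,0,0,0,0,0,-0.2,0,0,0,0,0,0,-0.15,0,0,0,0,0,0,-0.1,0,0,0,0,0,0]'
python3 -c "
from h import *
o=bot.observe();print(np.round([o['ee_pos'],o['moment'],o['ft_force']],4).tolist());print(tcp(.2,6));plan((.2,6),(-.105,6),10)
s=bot.capture('side');t=bot.capture('top')
a=cv2.resize(s['pixels'][150:250,220:320],None,fx=4,fy=4,interpolation=cv2.INTER_CUBIC)
b=cv2.resize(t['pixels'][130:250,155:255],None,fx=4,fy=4,interpolation=cv2.INTER_CUBIC)
both(a,b,'pics/w1.png')"
```

```text
clock: 21.95
ee_pos: [0.4123, 0.106, 0.0675]
ee_rot: [3.141, 0.226, 0.736]
ft_force: [0.2, 0.4, -4.4]
grip_width: 0.294
grip_force: 29.9
[[0.4123, 0.106, 0.0675], [0.1921, -0.0982, -0.005], [0.2079, 0.3692, -4.3902]]
[-147.35420503   65.23627534]
[-0.02, 0.0, 0.16, 0.0, 0.29]
[-0.02, 0.0, 0.16, 0.0, 0.29]
[-0.02, 0.0, 0.16, 0.0, 0.29]
[-0.02, 0.0, 0.16, 0.0, 0.29]
[-0.02, 0.0, 0.16, 0.0, 0.29]
[-0.02, 0.0, 0.16, 0.0, 0.29]
[-0.02, 0.0, 0.16, 0.0, 0.29]
[-0.02, 0.0, 0.16, 0.0, 0.29]
[-0.02, 0.0, 0.16, 0.0, 0.29]
[-0.02, 0.0, 0.16, 0.0, 0.29]
```

View pics/w1.png

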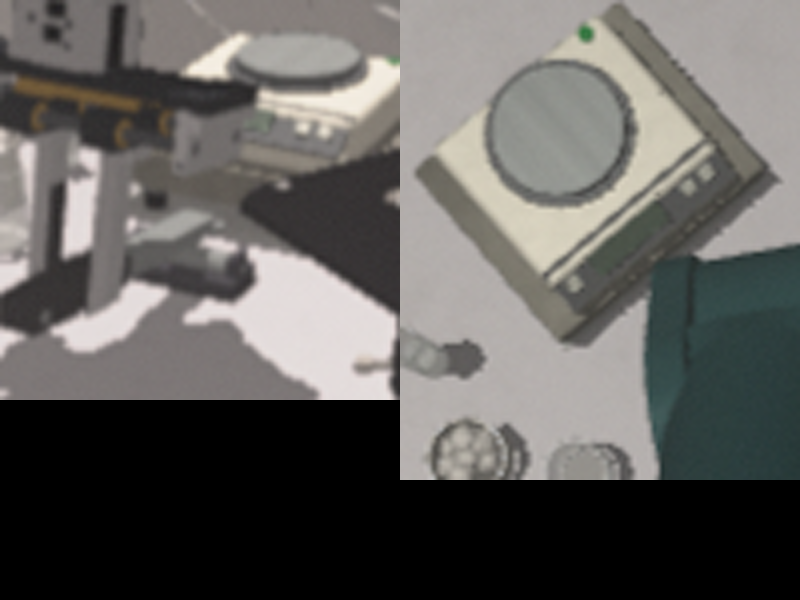

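Bar is out, its toe end about 10 mm beyond the roller, and the slab is level and home. Now I lay the bar down.

```bash
python3 -m handwheel '[0.06,0,0.16,0,0.29,0,0,0.06,0,0.16,0,0.29,0,0,0.02,0,0.16,0,0.29,0,0,-0.02,0,0.16,0,0.29,0,0,-0.02,0,0.16,0,0.29,0,0,-0.02,0,0.16,0,0.29,0,0,-0.02,0,0.15,0,0.29,0,0,-0.02,0,0.15,0,0.29,0,0,-0.02,0,0.13,0,0.29,0,0,0,0,0.08,0,0.29,0,0]'
python3 -c "
from h import *
o=bot.observe();print(np.round([o['ee_pos'],o['moment'],o['ft_force']],4).tolist())"
```

```text
clock: 23.05
ee_pos: [0.4098, 0.1037, 0.0227]
ee_rot: [3.14, -0.078, 0.737]
ft_force: [0.2, -0.4, -4.3]
grip_width: 0.296
grip_force: 29.9
[[0.4098, 0.1037, 0.0227], [-0.2172, 0.3374, 0.0283], [0.1822, -0.4085, -4.2702]]
```

```bash
python3 -m handwheel '[0,0,0.04,0,0.06,0,0,0,0,0.03,0,0.06,0,0,0,0,0.03,0,0,0,0,0,0,0.03,0,0,0,0,0,0,0,0,0,0,0,0,0,0,0,0,0,0,0,0,0,0,0,0,0,0,0,0,0,0,0,0,0,0,0,0,0,0,0,0,0,0,0,0,0,0]'
```

```text
clock: 24.05
ee_pos: [0.4101, 0.104, 0.0191]
ee_rot: [3.141, -0.09, 0.737]
ft_force: [0.3, 1.3, -1.8]
grip_width: 0.295
grip_force: 30.0
```

```bash
python3 -m handwheel '[0,0,0.03,0,0,0,0,0,0,0,0,0,0,0,0,0,0,0,0,0,0,0,0,0,0,0,0,0.33,0,0,0,0,0,0,0.36,0,0,0,0,0,0,0.4,0,0,0,0,0,0,0.5,0,0,0,0,0,0,0.6,0,0,0,0,0,0,0.6,0,0,0,0,0,0,0.6]'
```

```text
clock: 25.05
ee_pos: [0.4101, 0.1039, 0.0182]
ee_rot: [3.141, -0.09, 0.737]
ft_force: [-0.1, -0.7, -0.1]
grip_width: 0.597
grip_force: 0.0
```

```bash
python3 -m handwheel '[0,0,0,0,0,0,0.6,0,0,0,0,0,0,0.6,0,0,-0.1,0,0,0,0.6,0,0,-0.3,0,0,0,0.6,0,0,-0.6,0,0,0,0.6,0,0,-1,0,0,0,0.6,0,0,-1,0,0,0,0.6,0,0,-1,0,0,0,0.6,-0.5,0,-1,0,0,0,0.6,-1,0,-1,0,0,0,0.6]'
python3 -m handwheel '[-1,0,-1,0,0,0,0.6,-1,0,-1,0,0,0,0.6,-0.5,0.9,0,0,0,0,0.6,0,0.9,0,0,0,0,0.6,0,0.9,0,0,0,0,0.6,0,0.9,0,0,0,0,0.6,0,0.9,0,0,0,0,0.6,0,0.9,0,0,0,0,0.6,0,0.9,0,0,0,0,0.6,0,0,0,0,0,0,0.6]'
python3 -c "
from h import *
s=bot.capture('side');t=bot.capture('top')
a=cv2.resize(s['pixels'][150:270,205:305],None,fx=4,fy=4,interpolation=cv2.INTER_CUBIC)
b=cv2.resize(t['pixels'][130:280,155:255],None,fx=4,fy=4,interpolation=cv2.INTER_CUBIC)
both(a,b,'pics/f1.png')"
```

```text
clock: 26.05
ee_pos: [0.365, 0.0628, 0.1951]
ee_rot: [3.139, -0.09, 0.738]
ft_force: [1.0, -0.9, 1.0]
grip_width: 0.599
grip_force: 0.0
clock: 27.05
ee_pos: [0.4334, -0.1328, 0.2468]
ee_rot: [3.139, -0.087, 0.735]
ft_force: [0.2, 0.8, -0.1]
grip_width: 0.602
grip_force: 0.0
```

View pics/f1.png

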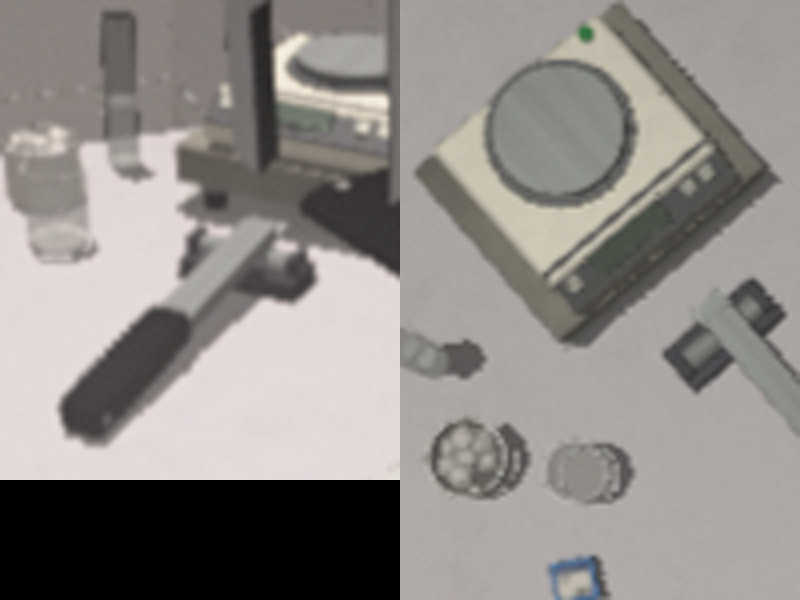

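The bar lies across the roller, clear of the slab, and nothing else has moved. One numeric check of the slab's final position before I hand in.

Run:
```python
from h import *
c=bot.capture('top');u=np.array([.740,.672]);n=np.array([-.672,.740])
im0=cv2.cvtColor(cv2.imread('pics/top0.png'),cv2.COLOR_BGR2GRAY);im1=cv2.cvtColor(c['pixels'],cv2.COLOR_BGR2GRAY)
for nm,I,z,lats,s0 in(("start rear",im0,52,(-287,-119,-114),700),("now rear",im1,54,(-287,-282,-119,-114),730),("bumper rear",im0,18,(-270,-230,-150,-119,-114),735)):
  r=[]
  for lat in lats:
    s=np.arange(s0,s0+35,.5);q=proj(c,np.c_[s[:,None]*u+lat*n,0*s+z]/1000).astype(np.float32)
    v=cv2.GaussianBlur(cv2.remap(I,q[:,0].copy(),q[:,1].copy(),cv2.INTER_LINEAR).astype(float).T,(9,1),0).ravel()
    r.append(s[np.argmax(np.gradient(v))])
  print(nm,np.round(r,1))
```

```text
start rear [717.5 716.5 715.5]
now rear [748. 748. 746. 746.]
bumper rear [748.  747.5 746.  746.5 746. ]
```

```bash
python3 -c "
from cell import bot
print(bot.finish_job())"
```

```text
the job is handed in; nothing more can be done
None
```

The job is handed in at about 27 s: the slab sits square against the bumper and level in the tray, about 30 mm back from where it started, and the bar lies across the roller clear of it. The push peaked about 13 N above the sliding drag, more than the 5 N you asked for, and I backed it off before lowering the slab.

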